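# Release the ratchet and close the stone clamp

## Task

A rough stone lies on the pad of the bench clamp, under the raised clamp arm that a ratchet pawl holds up. With the fingertips, press the pawl's tab down until the pawl is well clear of the ratchet teeth (it stays where it is pressed to), then push the arm down past the teeth by its crossbar until its round foot rests firmly on the stone. Only press and push: do not raise the arm, do not touch the stone, leave it where it lies, and do not disturb the pink stone, marker, dish and jar beside the clamp.

Things in the scene. Friction and masses are not known exactly. Their poses are not given: they have to be found in the camera images.
- clamp: Grey bench clamp, fixed; base plate 340 x 84 x 10 mm. Origin on the bench under the arm's pivot, +x towards the stone pad and the arm's end, z up; base x -155 to 185 mm, y -42 to 42. Pad 84 x 78 mm, top at z = 28 mm, centred at x = 105. Two cheeks (x -16 to 24, y -20 to 20 mm, 105 high) hold the pivot; between them a ratchet wheel 100 mm across, five steel teeth on its -x side.
- lowering (a joint): Angle of the clamp arm (rad), grows as it is lowered: 0 = raised 0.70 rad above level, 0.70 = level; range -0.3 to 0.90. Stiff hinge: the arm stays at any angle until pushed, 3 to 4 N at the crossbar. With the pawl engaged it is blocked after at most 0.15 rad of lowering. The foot meets the stone at about 0.6 to 0.75; 10 to 15 N on the bar then seats it.
- clamp_pivot (a point): The arm's pivot axis, 85 mm above the bench, level and along the clamp's y axis.
- bar (a point): Centre of the black rubber crossbar at the arm's end, 170 mm from the pivot; the bar is 84 mm long, 20 mm thick, parallel to the pivot axis. It travels on a vertical arc of 170 mm radius about the pivot; press it from above.
- pawl (a joint): Angle of the ratchet pawl in rad: 0 = fully in the teeth, grows as its tab is pressed down, 0.30 = stop. From 0.20 it is clear of the teeth. Stiff pivot: about 2 N at the tab, and it stays where it is left.
- tab (a point): Centre of the upper face of the pawl's thumb tab, a ribbed steel plate 36 mm (along the clamp's x) x 42 mm at the clamp's -x end, 135 mm from the arm's pivot in plan, 52 mm above the bench at the start. It swings about a pivot 89 mm further to +x, 28 mm above the bench; to the stop it goes down 27 mm, hardly sideways.
- foot (a point): Centre of the underside of the round black rubber foot, 36 mm across and 8 mm thick, that hangs under the arm 105 mm from the pivot and 30 mm below the arm's centre line.
- stone: Pale rough stone, 62 x 94 x 32 mm, loose on the clamp's pad; origin at the centre of its underside.
- pink_stone: Small pinkish stone, 38 x 41 x 21 mm, loose on the bench beside the clamp; bystander.
- marker: Marker pen, 134 mm long, 18 mm thick, loose on the bench beside the clamp; bystander.
- dish: Round steel dish, 83 mm across, 13 mm high, loose on the bench beside the clamp; bystander.
- jar: Low round jar with white lid, 50 mm across, 24 mm high, loose on the bench beside the clamp; bystander.
- press_arm: The whole clamp arm (dark bar 20 x 16 mm, foot, crossbar and ratchet wheel). Origin on the pivot axis, +x along the bar towards the crossbar.
Mind the look-alikes: they are no part of the job. Leave any orange look-alike of the stone alone.

How it is judged:
By the outcome, as a careful person would: the job done as asked, in the order asked, and still so for the second after the job is handed in, with the robot touching nothing.
It also fails if it takes over 54 s, if anything falls off the work surface, if the arm or the gripper's body presses on something with over 40 N, if the wrist force passes 120 N, or if a joint passes its speed limit or range.

## Robot

A 7-joint arm with a two-finger parallel gripper is mounted at the origin on a cart in front of the work surface, level with it; the furniture and walls round the work are solid. World frame = base frame: x ahead of the robot, y to its left, z up, the work surface at z = 0. Lengths are in m, angles in rad, forces in N, time in s.
With the tool pointing down it reaches from about 0.425 to 0.925 m from the base axis. Payload 6.8 kg.
Tool frame: the origin (TCP) lies between the finger pads; the fingertips stand 22 mm ahead of it and the grasp point (between the pads) lies 3 mm ahead of it (bot.tip_reach is the distance from the TCP to the fingertips, in m); z points along the fingers, x is the direction in which the jaws open and shut, and the axes are right-handed (so a half turn about z gives the same grasp; the last joint's range is limited). The gripper opens to 85 mm and grips with 20 to 120 N. Pads are 22 mm wide; open, the fingers measure 114 mm over their backs; the gripper's body (76 mm by 85 mm) begins 54 mm behind the grasp point. The pads swing forward as they close: fully open they stand 13 mm farther back than shut.
Start: joints at [1.005, 0.477, 0.022, 1.555, -0.011, 1.109, -0.083], TCP at [0.298, -0.606, 0.253] pointing down, gripper open.
Joint ranges: [-2.96, 2.96], [-0.34, 2.1], [-1.41, 1.46], [0.24, 2.44], [-1.37, 4.51], [0.17, 1.92], [-2.96, 2.96]. Speed limits (rad/s): [2.39, 2.39, 3.14, 3.14, 3.14, 3.14, 3.14].

## Interface

Orientations are given as a unit quaternion [w, x, y, z].
In Python, from station import bot gives the robot as it stands.
- The arm moves only by the tool step_arm, never from a script. Its argument "targets" is a list of rows, each a list of 5 numbers: the shift along the tool's x, y, z in mm, then the turn about the tool's z in degrees, then the closure, from 0 (fully open) to 1 (shut). In form: [[dx, dy, dz, spin, jaw], ...]. A call has 1 to 20 rows; each row is the pose to reach, as a shift and turn from the pose commanded when the call began, along the tool's axes at that moment; what a row does not reach only later rows make up. A row lasts 1/12 s, in which the tool goes at most 41.7 mm and 7.16 degrees, less where a joint would pass 70% of its speed; a pose out of reach is approached as far as the arm can. A call with a gripper value outside its range is refused whole. The fingers move at their own pace and stop on an object; "newtons" is the grip in N (left out, the last holds). Time passes only in rows, so rows that repeat a pose let the fingers close. It gives the time, the measured TCP pose, the force and the opening at its end, in the units of the state.
- bot.get_obs(): the state, without advancing time (a new reading comes with each control period).
- bot.read_camera(name): name is "scene" or "top" or "wrist"; returns a dict with "frame" (384x512x3 uint8, red, green, blue), "z_map" (384x512 float32, m along the optical axis (not along the pixel's ray), 0 where there is no reading), "fov_y" (degrees; the focal length in pixels is half the picture's height over the tangent of half this angle, whatever the lens; pixels are square), "cx", "cy" (the principal point, pixels), "distortion" ([k1, k2, p1, p2, k3] as OpenCV has them; the pictures are not rectified), "R" (3x3) and "t" (3): a world point X has camera coordinates R X + t. Camera axes: x right, y down, z forward; pixel columns grow to the right and rows downward; lengths in m; the calibration is good to about 2 mm. A picture is of the moment at which its call begins.
- bot.hand_in(): hands the job in, once; it reports no verdict.
The state is a dict: "t": time; "q": joint angles; "joint_vel": joint speeds; "joint_torque": joint torques, N m; "eef_pos": TCP position; "tool_rot": TCP orientation; "contact_force": force on the tool from outside, world axes, zero at the start; "torque": the same for the moment, N m; "gripper_width": opening from 0.0 (shut) to 1.0 (fully open).
Only numpy, scipy, OpenCV 4.12 (cv2) and the standard library are available. Lean on these libraries where they do the work, as an engineer would, in place of code of your own. Each camera call takes 0.05 s, during which the arm holds its last target.

## Working session

There is one attempt and no reset: what is moved stays moved. The work goes in short steps, Python scripts to look and compute and a tool call to move; the robot and the scene stay as the last step left them, time stands still between calls to the robot, and variables do not carry over. Pictures are saved under pics/ and viewed, and the job is handed in when it is done.

Besides the shell and the picture viewer there is one more tool, called after "Request:" in YAML: its name, and indented under it one key for each argument. step_arm: Moves the arm, as the interface text tells. Its arguments: {"type":"object","properties":{"targets":{"type":"array"},"newtons":{"type":"number"}},"required":["targets"]}

```bash
mkdir -p pics; ls; cat > h.py <<'E'
import numpy as np, cv2
from station import bot
def K(c):
    f=192/np.tan(np.radians(c['fov_y'])/2); return np.array([[f,0,c['cx']],[0,f,c['cy']],[0,0,1.]])
def cloud(c):
    h,w=c['z_map'].shape
    v,u=np.mgrid[0:h,0:w].astype(np.float64)
    p=cv2.undistortPoints(np.stack([u.ravel(),v.ravel()],1)[:,None],K(c),np.array(c['distortion']))[:,0]
    z=c['z_map'].ravel()
    X=np.c_[p*z[:,None],z]
    W=(X-np.array(c['t']))@np.array(c['R'])
    W[z==0]=np.nan
    return W.reshape(h,w,3)
def save(n,im,k=1.5):
    cv2.imwrite('pics/'+n,cv2.resize(im[:,:,::-1],None,fx=k,fy=k,interpolation=cv2.INTER_CUBIC))
E
python3 - <<'E'
from h import *
o=bot.get_obs();print(o, bot.tip_reach)
import pickle
for n in ['scene','top','wrist']:
    c=bot.read_camera(n); pickle.dump(c,open(n+'.pkl','wb')); save(n+'0.png',c['frame'])
    print(n,(-np.array(c['R']).T@c['t']).round(3),c['fov_y'],np.mean(c['z_map']>0))
E
```

```text
pics
{'t': 0.0, 'q': array([ 1.00493385,  0.47779131,  0.02233186,  1.55642216, -0.01149155,
        1.109315  , -0.08311058]), 'joint_vel': array([ 0.00134655,  0.00068379, -0.00066077, -0.00115359, -0.00126309,
       -0.00188594,  0.00126714]), 'joint_torque': array([-4.19203425e-04, -5.96447539e+01,  1.60771843e+00, -2.81199914e+01,
        1.24758517e-02,  9.35713586e-03, -5.59122395e-05]), 'eef_pos': array([ 0.29806382, -0.60502192,  0.2523438 ]), 'tool_rot': array([-4.17500112e-04,  8.49105613e-01, -5.28222340e-01, -8.01644484e-04]), 'contact_force': array([ 0.06288704, -0.79739017,  0.3003543 ]), 'torque': array([ 0.01259614, -0.00549476, -0.00628058]), 'gripper_width': 0.9984911268993055} 0.022
scene [0.173 0.601 0.688] 50.272538515089735 0.9961496988932291
top [0.45  0.058 0.999] 52.82644376182358 0.9961446126302084
wrist [ 0.371 -0.57   0.373] 69.38072536106326 0.9958140055338541
```

View pics/scene0.png

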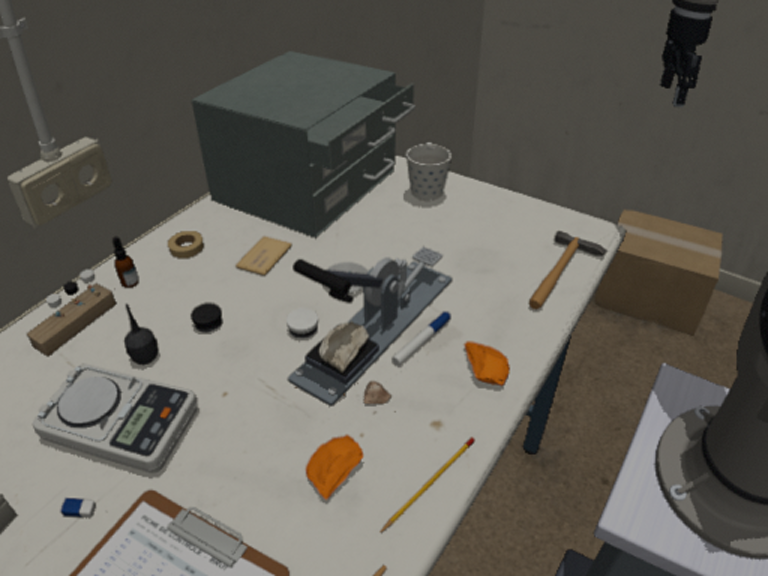

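View pics/top0.png

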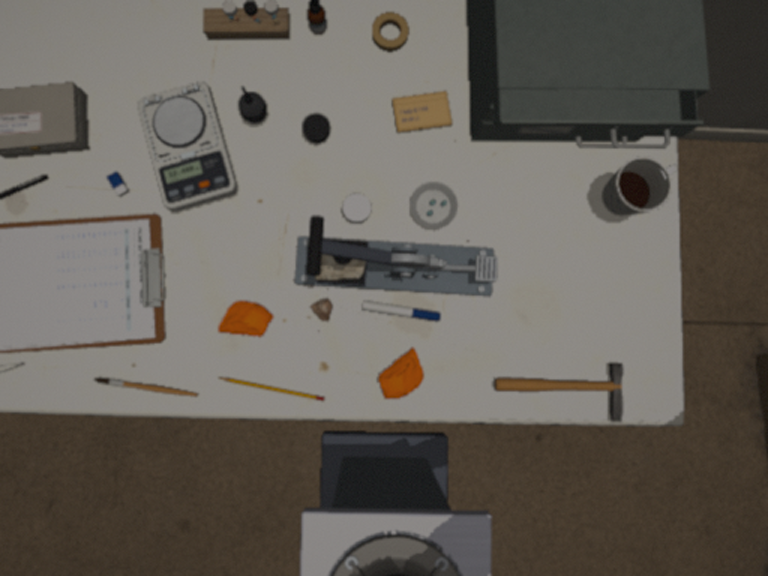

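The scene shows one clamp. In the top view (768x576) its tab is at (485,267), the black crossbar at (315,248) and the pale stone at about (340,268), while the two orange look-alikes lie elsewhere at (245,318) and (400,375). Next I measure.

```bash
python3 - <<'E'
from h import *
import pickle
T=pickle.load(open('top.pkl','rb'));S=pickle.load(open('scene.pkl','rb'))
W=cloud(T);WS=cloud(S)
im=T['frame']
save('topcrop.png',im[130:225,185:345],5); save('scenecrop.png',S['frame'][155:275,185:315],5)
hsv=cv2.cvtColor(im,cv2.COLOR_RGB2HSV)
reg=np.zeros(im.shape[:2],bool); reg[135:215,190:340]=1
# bar: highest, end
m=reg&(W[...,2]>.13); print('high',m.sum(),np.nanmin(W[m],0),np.nanmax(W[m],0))
# base plate
b=reg&(abs(W[...,2]-.010)<.003)&(W[...,0]>.3)
P=W[b][:,:2].astype(np.float32)
print('plate',cv2.minAreaRect(P), b.sum())
# tab
t=np.zeros_like(reg); t[165:192,312:334]=1
for v in range(166,192,2): print(v,(W[v,308:336:2,2]*1000).round(0).astype(int))
tt=t&(W[...,2]>.04); print('tab',tt.sum(),W[tt].mean(0),W[tt].min(0),W[tt].max(0), cv2.minAreaRect(W[tt][:,:2].astype(np.float32)))
E
```

```text
high 777 [0.53180667 0.04337424 0.13006858] [0.61581461 0.14508972 0.20103265]
plate ((0.5772478580474854, 0.007659062743186951), (0.20428785681724548, 0.35507380962371826), 1.8737988471984863) 1936
166 [14 11 13 13  9 10  9 16 13 14 14  3  1 -2]
168 [                  12                   12                   10
                    9                   12                   13
                   14                   16                   10
                    7                    9 -9223372036854775808
                    1                    1]
170 [10 16 12  9 13 52 51 54 53 13 10  6  0  1]
172 [13 12 14 10 13 55 55 52 54 54 55 55 -2  1]
174 [11  9 11 12 10 56 51 53 52 55 52 54  6 -1]
176 [41 13  8  9 13 53 56 53 53 55 49 55  0  2]
178 [46 45 46 48 49 52 56 50 53 57 53 54 -1  1]
180 [11 10 40 44 46 55 51 52 57 58 55 54 -2  1]
182 [10 13 11 11 15 54 53 54 52 55 56 53  1  0]
184 [12 12 13  9  9 53 54 51 57 53 53 55  2  1]
186 [13 12 11 14 11 54 51 55 52 54 54 55  2  1]
188 [10 12 12  9 11 13 10 11 12 12 -1  3  2 -1]
190 [10 12  9 11 11 10 14 14 10 13  2  1  0 -1]
tab 268 [ 0.56414364 -0.1344549   0.05279598] [ 0.54256821 -0.15467505  0.04025547] [ 0.58514405 -0.10786851  0.05772808] ((0.5646984577178955, -0.13146528601646423), (0.04713644087314606, 0.04177239164710045), 86.4654312133789)<stdin>:17: RuntimeWarning: invalid value encountered in cast
```

```bash
sleep 1
```

```text
(no output)
```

View pics/topcrop.png

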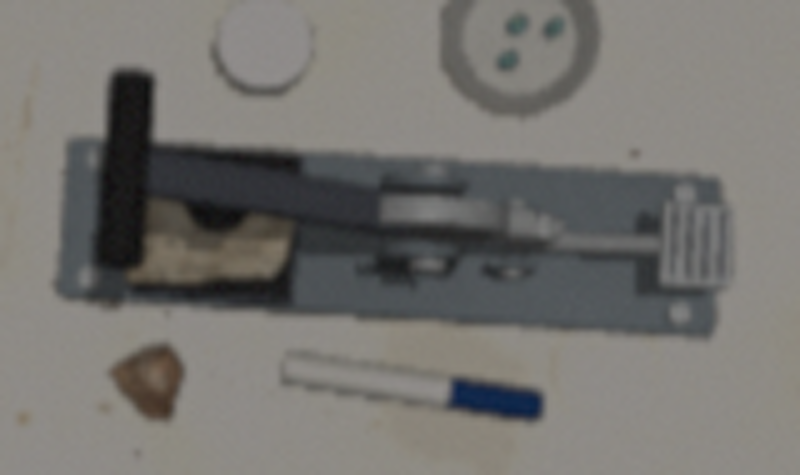

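View pics/scenecrop.png

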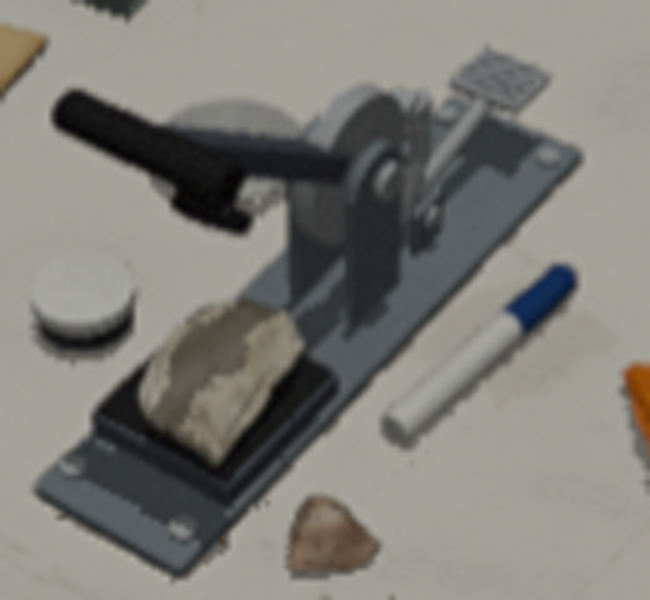

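```bash
python3 - <<'E'
from h import *
import pickle
T=pickle.load(open('top.pkl','rb'));S=pickle.load(open('scene.pkl','rb'))
W=cloud(T);WS=cloud(S)
def rect(m,W): 
    return cv2.minAreaRect(W[m][:,:2].astype(np.float32))
im=T['frame'].astype(int);br=im.sum(2)
reg=np.zeros(br.shape,bool); reg[135:200,195:345]=1
# bar : dark and high in top
m=reg&(W[...,2]>.165)&(br<110); print('bar top',m.sum(),np.median(W[m],0),rect(m,W),W[m][:,2].max(),np.percentile(W[m][:,2],95))
# scene bar
ims=S['frame'].astype(int).sum(2); r2=np.zeros(ims.shape,bool); r2[165:205,190:240]=1
m2=r2&(WS[...,2]>.165)&(ims<110)&(WS[...,2]<.25); print('bar scene',m2.sum(),np.median(WS[m2],0),rect(m2,WS),np.percentile(WS[m2][:,2],95))
# tab
t=np.zeros_like(reg); t[165:190,317:332]=1
tt=t&(W[...,2]>.045)&(W[...,2]<.065)
print('tab',np.median(W[tt],0),rect(tt,W))
t=np.zeros_like(r2); t[160:180,272:300]=1
ts=t&(abs(WS[...,2]-.052)<.009); print('tab scene',np.median(WS[ts],0),WS[ts].mean(0),rect(ts,WS))
# plate color mask
hsv=cv2.cvtColor(T['frame'],cv2.COLOR_RGB2HSV)
print(hsv[190,300],hsv[150,300],hsv[195,260])
pm=reg|0; pm[130:225,190:340]=1
# exclude bystanders using connected comp of plate height
b=pm&(W[...,2]>.006)&(W[...,2]<.016)&(hsv[...,1]>35)
b=cv2.morphologyEx(b.astype(np.uint8),cv2.MORPH_OPEN,np.ones((3,3)))>0
n,l,st,_=cv2.connectedComponentsWithStats(b.astype(np.uint8)); k=1+np.argmax(st[1:,4])
for i in range(1,n):
  if st[i,4]>60: print(st[i],rect(l==i,W))
b=np.isin(l,[i for i in range(1,n) if st[i,4]>60])
r=rect(b,W); print('plate',r, cv2.boxPoints(r))
E
```

```text
bar top 323 [0.56867025 0.13334383 0.1967947 ] ((0.5706217885017395, 0.12171482294797897), (0.043925896286964417, 0.0791894719004631), 86.0600814819336) 0.20103265015297753 0.20001052716909642
bar scene 351 [0.5608573  0.13785722 0.1927129 ] ((0.5693220496177673, 0.12112803757190704), (0.04603677988052368, 0.08225859701633453), 88.7897720336914) 0.1963423493262746
tab [ 0.56464321 -0.13652684  0.05325613] ((0.563910961151123, -0.13682352006435394), (0.03577834367752075, 0.04249730333685875), 89.62059020996094)
tab scene [ 0.55924539 -0.13190817  0.05030851] [ 0.55901397 -0.13297931  0.04966867] ((0.5594914555549622, -0.13086989521980286), (0.05208246782422066, 0.04178933799266815), 89.91075134277344)
[100  25  93] [ 20  11 141] [ 23  22 141]
plate ((0.0, 0.0), (0.0, 0.0), 0.0) [[0. 0.]
 [0. 0.]
 [0. 0.]
 [0. 0.]]
```

```bash
cat >> h.py <<'E'
def ray(c,px,z):
    p=cv2.undistortPoints(np.array(px,float).reshape(-1,1,2),K(c),np.array(c['distortion']))[:,0]
    R=np.array(c['R']);C=-R.T@c['t']; d=np.c_[p,np.ones(len(p))]@R
    return C+d*((z-C[2])/d[:,2])[:,None]
E
python3 - <<'E'
from h import *
import pickle
T=pickle.load(open('top.pkl','rb'));S=pickle.load(open('scene.pkl','rb'))
c=np.array([(68,138),(722,178),(712,337),(60,298)])/5+[185,130]-.4
P=ray(T,c,.01);print(P.round(4))
ax=(P[0]-P[1]+P[3]-P[2])/2; print('len',np.linalg.norm(ax),'wid',np.linalg.norm(P[0]-P[3]));ax/=np.linalg.norm(ax)
print('axis',ax, 'centre',P.mean(0),'pivot', P.mean(0)-.015*ax)
piv=P.mean(0)-.015*ax
print('tab pred',piv-.135*ax, 'bar pred',piv+ax*.170*np.cos(.7))
# bar corners, top view: top silhouettes at z~.195
b=np.array([(112,70),(154,72),(140,268),(97,262)])/5+[185,130]-.4
B=ray(T,b,.1945);print(B.round(4),B.mean(0))
# scene ends of tab corners
t=np.array([(488,45),(550,72),(512,110),(450,78)])/5+[185,155]-.4
print(ray(S,t,.052).mean(0))
t=np.array([(665,198),(733,205),(728,291),(660,287)])/5+[185,130]-.4
print(ray(T,t,.052).mean(0), ray(T,t,.052).round(3))
o=bot.get_obs();w,x,y,z=o['tool_rot']
from scipy.spatial.transform import Rotation as Ro
print(Ro.from_quat([x,y,z,w]).as_matrix().round(3))
E
```

```text
[[ 0.616   0.1812  0.01  ]
 [ 0.604  -0.1584  0.01  ]
 [ 0.521  -0.1535  0.01  ]
 [ 0.533   0.1823  0.01  ]]
len 0.337886852447634 wid 0.08300216651119062
axis [3.55774050e-02 9.99366924e-01 1.64289172e-16] centre [0.56851085 0.01289317 0.01      ] pivot [ 0.56797719 -0.00209733  0.01      ]
tab pred [ 0.56317424 -0.13701186  0.01      ] bar pred [0.57260308 0.12784353 0.01      ]
[[0.6145 0.1407 0.1945]
 [0.6141 0.123  0.1945]
 [0.5309 0.1262 0.1945]
 [0.5329 0.1442 0.1945]] [0.57309427 0.13355314 0.1945    ]
[ 0.5610775  -0.13716893  0.052     ]
[ 0.56345646 -0.13658353  0.052     ] [[ 0.587 -0.121  0.052]
 [ 0.584 -0.155  0.052]
 [ 0.541 -0.152  0.052]
 [ 0.542 -0.119  0.052]]
[[ 0.442 -0.897 -0.001]
 [-0.897 -0.442  0.001]
 [-0.001  0.    -1.   ]]
```

Request:
step_arm:
  targets:
    - [-303,-445,60,28,1]
    - [-303,-445,60,28,1]
    - [-303,-445,60,28,1]
    - [-303,-445,60,28,1]
    - [-303,-445,60,28,1]
    - [-303,-445,60,28,1]
    - [-303,-445,60,28,1]
    - [-303,-445,60,28,1]
    - [-303,-445,60,28,1]
    - [-303,-445,60,28,1]
    - [-303,-445,60,28,1]
    - [-303,-445,60,28,1]
    - [-303,-445,60,28,1]
    - [-303,-445,60,28,1]
    - [-303,-445,60,28,1]
    - [-303,-445,60,28,1]
    - [-303,-445,60,28,1]
    - [-303,-445,60,28,1]

```text
t: 1.65
eef_pos: [0.5629, -0.1389, 0.1934]
tool_rot: [-0.0, -0.695, 0.719, -0.0]
contact_force: [0.2, 0.9, 0.2]
gripper_width: 0.002
```

Request:
step_arm:
  targets:
    - [2,0,40,0,1]
    - [2,0,80,0,1]
    - [2,0,108,0,1]
    - [2,0,112,0,1]
    - [2,0,112,0,1]
    - [2,0,112,0,1]

```text
t: 2.15
eef_pos: [0.5643, -0.1399, 0.0826]
tool_rot: [0.0, -0.696, 0.718, -0.001]
contact_force: [0.4, 0.9, 1.4]
gripper_width: 0.003
```

```bash
python3 - <<'E'
from h import *
c=bot.read_camera('scene'); save('s1.png',c['frame'][110:280,180:380],3.9)
E
```

```text
(no output)
```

View pics/s1.png

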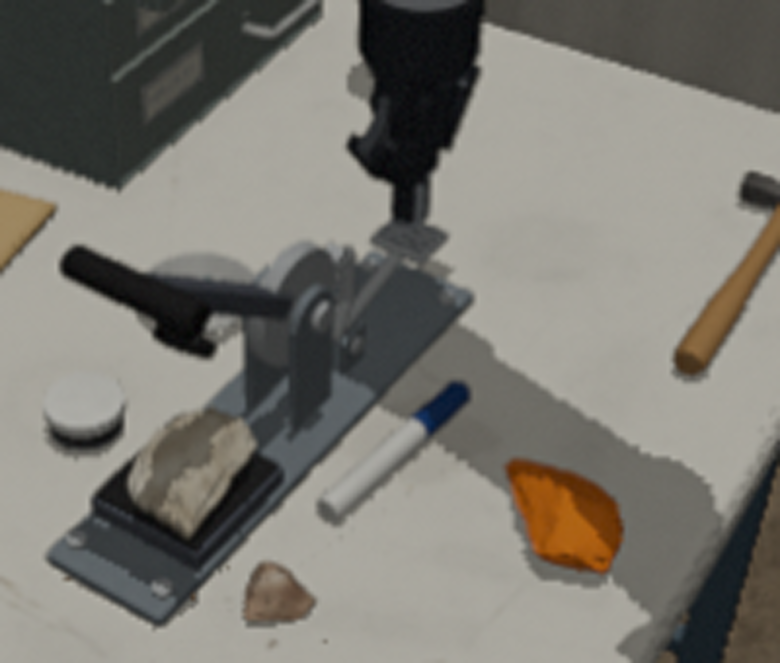

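The shut fingertips (crop (410,220)) stand just above the tab (410,238), centred on it. I press now.

Request:
step_arm:
  targets:
    - [0,0,5,0,1]
    - [0,0,10,0,1]
    - [0,0,14,0,1]
    - [0,0,18,0,1]
    - [0,0,22,0,1]
    - [0,0,26,0,1]
    - [0,0,26,0,1]

```text
t: 2.78
eef_pos: [0.5632, -0.139, 0.0545]
tool_rot: [-0.0, -0.696, 0.718, 0.0]
contact_force: [-0.1, -1.0, 1.0]
gripper_width: 0.001
```

Request:
step_arm:
  targets:
    - [0,0,2,0,1]
    - [0,0,4,0,1]
    - [0,0,4,0,1]

```text
t: 3.03
eef_pos: [0.5632, -0.139, 0.0508]
tool_rot: [-0.0, -0.696, 0.718, 0.0]
contact_force: [-0.2, -0.9, 1.0]
gripper_width: 0.002
```

```bash
python3 - <<'E'
from h import *
print(bot.get_obs()['contact_force'])
c=bot.read_camera('scene'); save('s2.png',c['frame'][150:230,220:320],7.5)
E
```

```text
[-0.20418404 -0.87761724  0.97708336]
```

View pics/s2.png

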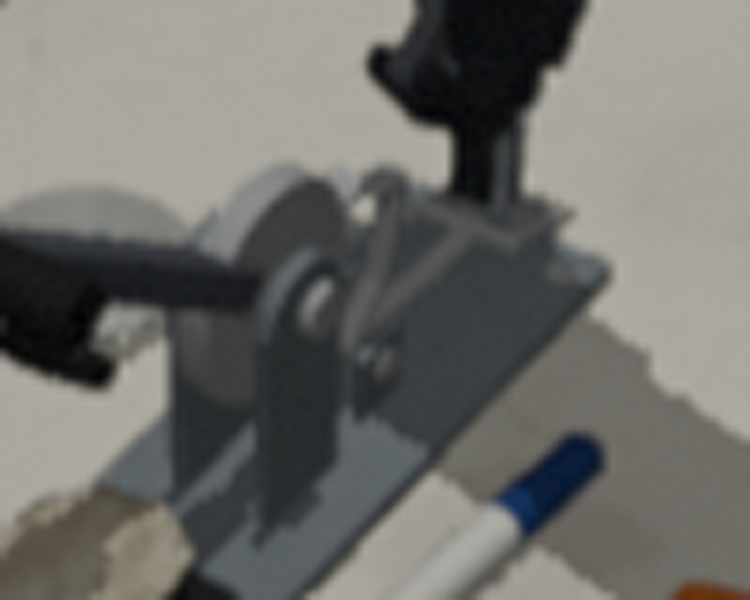

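The pawl has swung well away from the wheel (pawl hook at crop (380,185), tab now low under the fingers). I retract and measure the tab.

Request:
step_arm:
  targets:
    - [0,0,-20,0,1]
    - [0,0,-60,0,1]
    - [0,0,-100,0,1]
    - [0,0,-140,0,1]
    - [0,0,-180,0,1]
    - [-80,0,-200,0,1]
    - [-80,0,-200,0,1]
    - [-80,0,-200,0,1]
    - [-80,0,-200,0,1]

```text
t: 3.83
eef_pos: [0.5662, -0.0551, 0.252]
tool_rot: [0.001, -0.698, 0.716, 0.0]
contact_force: [0.6, -0.6, 0.5]
gripper_width: -0.001
```

```bash
python3 - <<'E'
from h import *
c=bot.read_camera('scene'); save('s3.png',c['frame'][150:250,185:315],6)
W=cloud(c)
m=np.zeros(W.shape[:2],bool);m[150:200,260:310]=1
m&=(W[...,1]<-.119)&(W[...,1]>-.154)&(W[...,0]<.583)&(W[...,0]>.543)&(W[...,2]>.014)
P=W[m];print(m.sum(),P.mean(0)); A=np.c_[P[:,1]+.137,np.ones(len(P))];print(np.linalg.lstsq(A,P[:,2],rcond=None)[0])
E
```

```text
103 [ 0.56183275 -0.13392168  0.02616406]
[0.15104612 0.02569909]
```

View pics/s3.png

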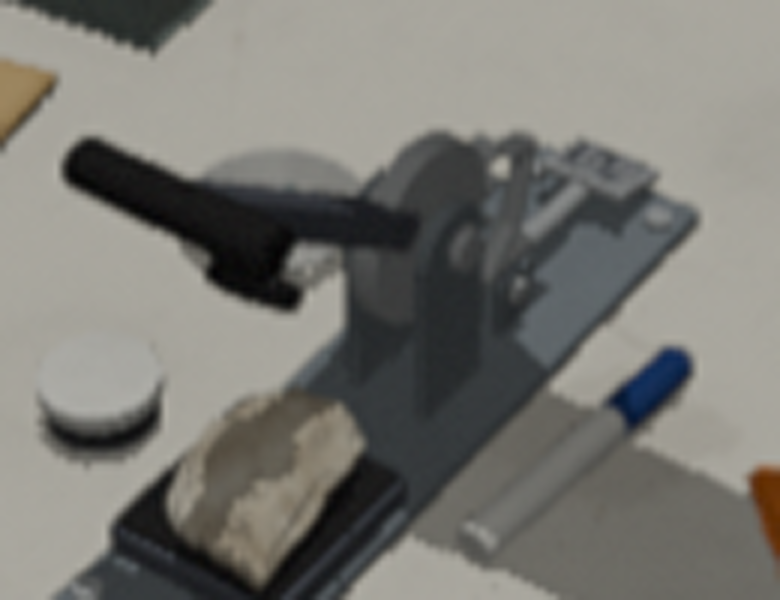

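The pawl stayed put: tab z ≈ 25.7 mm, down 26 mm, so about 0.29 rad and clear of the teeth, with a gap at the hook at (510,150). Next, over the crossbar.

Request:
step_arm:
  targets:
    - [-40,0,0,0,1]
    - [-80,0,0,0,1]
    - [-120,0,0,0,1]
    - [-160,0,0,0,1]
    - [-188,0,0,0,1]
    - [-188,0,10,0,1]
    - [-188,0,18,0,1]
    - [-188,0,18,0,1]
    - [-188,0,18,0,1]

```text
t: 4.63
eef_pos: [0.5715, 0.126, 0.2321]
tool_rot: [-0.002, -0.695, 0.719, 0.0]
contact_force: [0.2, 0.0, 0.3]
gripper_width: 0.001
```

```bash
python3 - <<'E'
from h import *
c=bot.read_camera('scene'); save('s4.png',c['frame'][110:250,165:315],5)
E
```

```text
(no output)
```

View pics/s4.png

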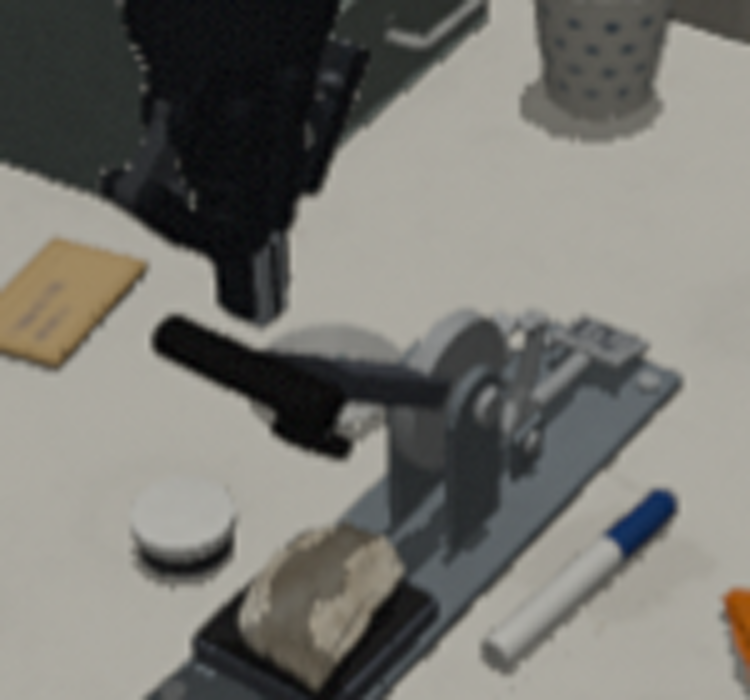

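Request:
step_arm:
  targets:
    - [-10,0,5,0,1]
    - [-12,0,10,0,1]
    - [-15,0,15,0,1]
    - [-17,0,20,0,1]
    - [-21,0,26,0,1]
    - [-25,0,33,0,1]
    - [-29,0,41,0,1]
    - [-33,0,49,0,1]
    - [-33,0,49,0,1]

```text
t: 5.43
eef_pos: [0.5726, 0.165, 0.1833]
tool_rot: [0.001, -0.697, 0.717, 0.001]
contact_force: [0.5, 4.6, 2.3]
gripper_width: -0.003
```

```bash
python3 - <<'E'
from h import *
c=bot.read_camera('scene'); save('s5.png',c['frame'][110:250,165:315],5)
E
```

```text
(no output)
```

View pics/s5.png

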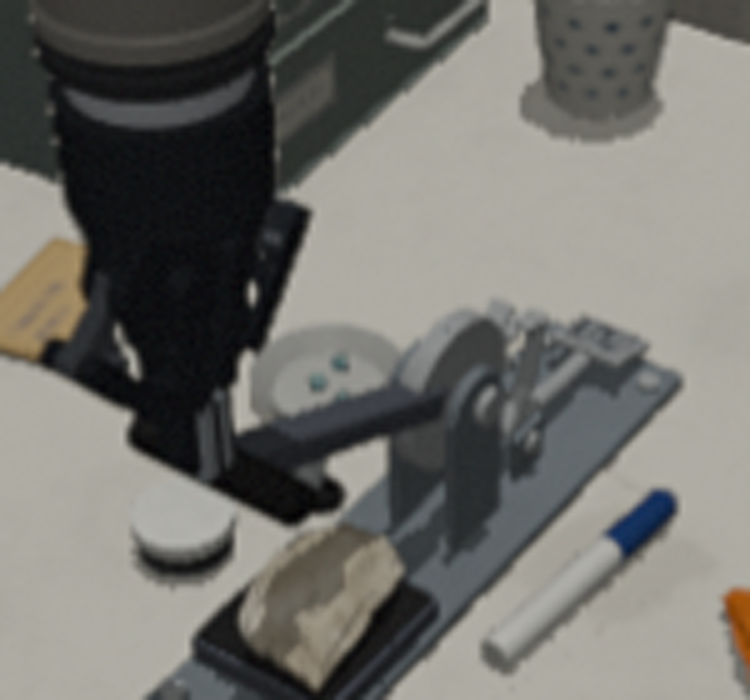

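```bash
cat >> h.py <<'E'
def ang(c):
    W=cloud(c); piv=np.array([.568,-.002,.085]); ax=np.array([.0356,.99937,0]); lat=np.array([.99937,-.0356,0])
    D=W-piv; x=D@ax; y=D@lat; z=D[...,2]
    br=c['frame'].astype(int).sum(2)
    m=(abs(y)<.009)&(x>.06)&(x<.145)&(z>-.03)&(br<210)
    # top face: keep highest per x
    P=np.c_[x[m],z[m]]
    q=[]
    for a in np.arange(.06,.145,.008):
        s=P[(P[:,0]>=a)&(P[:,0]<a+.008)]
        if len(s)>2: q.append([a+.004,np.percentile(s[:,1],85),len(s)])
    q=np.array(q); k=np.polyfit(q[:,0],q[:,1],1)
    return np.arctan(k[0]),k[1],q
E
python3 - <<'E'
from h import *
for n in ['scene']:
    c=bot.read_camera(n); a,b,q=ang(c); print(n,a,b,0.7-a); print((q*1000).round().tolist())
    W=cloud(c); D=W-[.568,-.002,.085]
    m=(D[...,0]<-.02)&(D[...,0]>-.045)&(D[...,1]>.1)&(D[...,1]<.2)&(D[...,2]>.02)&(D[...,2]<.1)
    print('bar near end',m.sum(),np.percentile(W[m],[2,50,98],axis=0).round(3))
    m=(D[...,0]>.02)&(D[...,0]<.045)&(D[...,1]>.1)&(D[...,1]<.2)&(D[...,2]>.02)&(D[...,2]<.1)
    print('bar far end',m.sum(),np.percentile(W[m],[2,50,98],axis=0).round(3))
print(bot.get_obs()['contact_force'])
E
```

```text
scene 1.0021433099221273 -0.07265794758179557 -0.30214330992212735
[[64.0, 38.0, 7000.0], [72.0, 41.0, 10000.0], [80.0, 44.0, 11000.0], [88.0, 47.0, 11000.0], [96.0, 52.0, 13000.0], [104.0, 55.0, 19000.0], [112.0, 169.0, 29000.0], [120.0, 168.0, 34000.0], [128.0, 155.0, 35000.0], [136.0, 69.0, 12000.0]]
bar near end 107 [[0.53  0.147 0.147]
 [0.536 0.157 0.158]
 [0.548 0.163 0.163]]
bar far end 47 [[0.592 0.153 0.148]
 [0.604 0.159 0.157]
 [0.612 0.161 0.163]]
[-0.2416269   2.83690778  1.73311269]
```

Not blocked: the arm top slopes at about 0.40 rad (lowering ≈ 0.3), and the fingertips sit on the bar's top. I continue down the arc.

Request:
step_arm:
  targets:
    - [2,0,8,0,1]
    - [2,0,16,0,1]
    - [1,0,24,0,1]
    - [0,0,32,0,1]
    - [0,0,32,0,1]

```text
t: 5.95
eef_pos: [0.5715, 0.1607, 0.1499]
tool_rot: [-0.002, -0.696, 0.718, 0.0]
contact_force: [0.1, -0.0, -0.5]
gripper_width: -0.005
```

```bash
python3 - <<'E'
from h import *
c=bot.read_camera('scene'); save('s6.png',c['frame'][110:250,165:315],5)
a,b,q=ang(c); print((q*1000).round().tolist()); print(bot.get_obs()['contact_force'],bot.get_obs()['eef_pos'])
E
```

```text
[[72.0, 23.0, 3000.0], [80.0, 23.0, 5000.0], [88.0, 23.0, 4000.0], [96.0, 24.0, 8000.0], [104.0, 28.0, 28000.0], [112.0, 133.0, 29000.0], [120.0, 127.0, 61000.0], [128.0, 112.0, 23000.0], [136.0, 36.0, 12000.0], [144.0, 36.0, 5000.0]]
[0.49917663 0.05232063 0.14925872] [0.57170561 0.16057094 0.15052737]
```

View pics/s6.png

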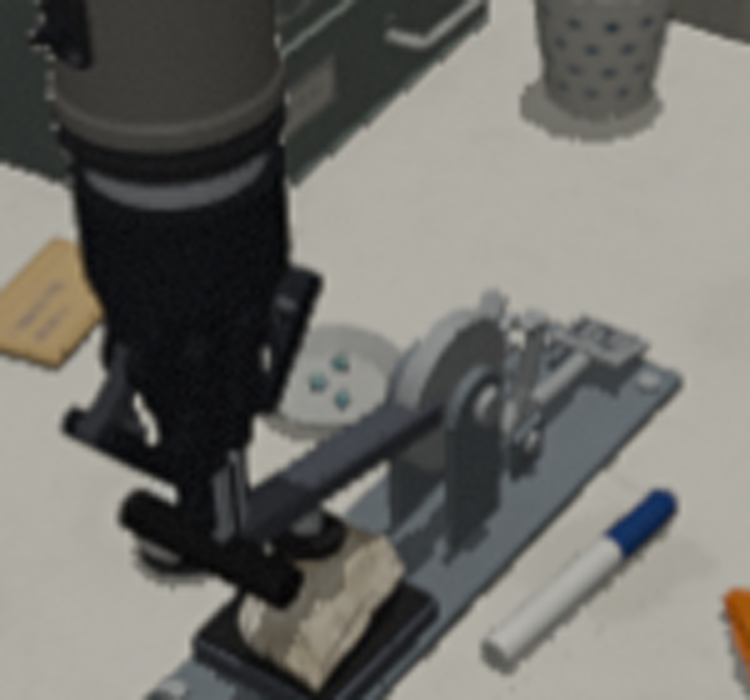

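Lowering is near 0.5 and the foot (crop (305,535)) is close to the stone. The tips sit about 5 mm to the inside of the bar crest, so I shift outward slightly and press in small steps.

Request:
step_arm:
  targets:
    - [-3,0,-3,0,1]
    - [-6,0,-3,0,1]
    - [-6,0,3,0,1]
    - [-6,0,6,0,1]
    - [-6,0,9,0,1]
    - [-6,0,9,0,1]

```text
t: 6.5
eef_pos: [0.5728, 0.1679, 0.1427]
tool_rot: [-0.0, -0.696, 0.718, 0.0]
contact_force: [0.7, 0.3, -0.3]
gripper_width: 0.001
```

Request:
step_arm:
  targets:
    - [0,0,3,0,1]
    - [0,0,6,0,1]
    - [0,0,6,0,1]

```text
t: 6.75
eef_pos: [0.5728, 0.1677, 0.1367]
tool_rot: [-0.0, -0.696, 0.718, 0.0]
contact_force: [0.5, -0.9, -0.1]
gripper_width: -0.001
```

Request:
step_arm:
  targets:
    - [0,0,3,0,1]
    - [0,0,6,0,1]
    - [0,0,6,0,1]

```text
t: 7.0
eef_pos: [0.5728, 0.1677, 0.1306]
tool_rot: [-0.0, -0.696, 0.718, 0.0]
contact_force: [0.3, 0.1, 0.0]
gripper_width: -0.0
```

```bash
python3 - <<'E'
from h import *
c=bot.read_camera('scene'); save('s7.png',c['frame'][160:260,165:295],6)
a,b,q=ang(c); print((q*1000).round().tolist()); print(bot.get_obs()['contact_force'],bot.get_obs()['eef_pos'])
c=bot.read_camera('top'); save('t7.png',c['frame'][120:220,185:315],6)
E
```

```text
[[64.0, 12.0, 3000.0], [72.0, 12.0, 3000.0], [88.0, -14.0, 6000.0], [96.0, 12.0, 8000.0], [104.0, -2.0, 7000.0], [112.0, 101.0, 22000.0], [120.0, 113.0, 45000.0], [128.0, 107.0, 38000.0], [136.0, 92.0, 23000.0], [144.0, 20.0, 9000.0]]
[-0.02306418 -0.15084074 -0.25552444] [0.57276253 0.1674099  0.13075995]
```

View pics/s7.png

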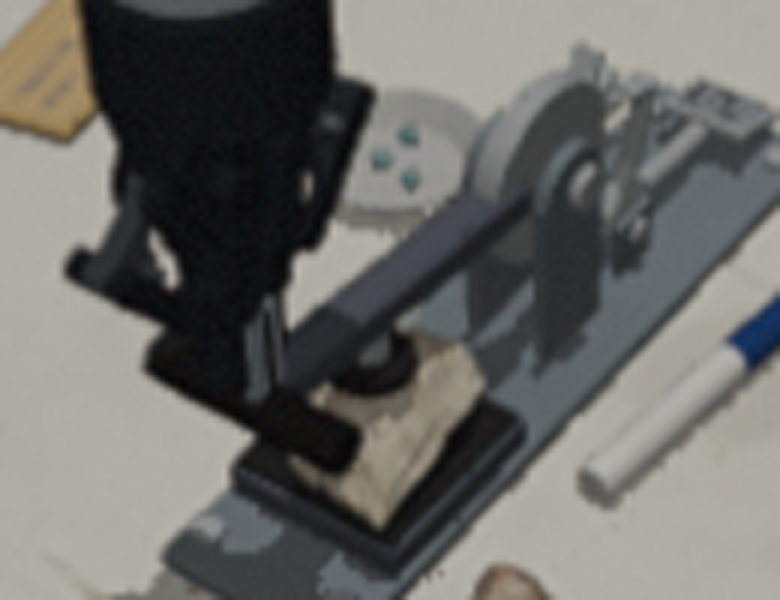

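The arm has followed the fingers; the foot (crop (375,360)) is at or just above the stone. I press on in 2–3 mm steps, watching the force.

Request:
step_arm:
  targets:
    - [0,0,2,0,1]
    - [0,0,4,0,1]
    - [0,0,4,0,1]

```text
t: 7.35
eef_pos: [0.573, 0.1677, 0.127]
tool_rot: [-0.0, -0.696, 0.718, -0.0]
contact_force: [-0.1, -0.2, -0.2]
gripper_width: -0.003
```

Request:
step_arm:
  targets:
    - [0,0,2,0,1]
    - [0,0,4,0,1]
    - [0,0,4,0,1]

```text
t: 7.6
eef_pos: [0.5732, 0.168, 0.124]
tool_rot: [0.0, -0.696, 0.718, -0.0]
contact_force: [-2.3, -0.3, 7.8]
gripper_width: -0.001
```

Request:
step_arm:
  targets:
    - [0,0,1,0,1]
    - [0,0,2,0,1]
    - [0,0,2,0,1]

```text
t: 7.85
eef_pos: [0.5733, 0.1681, 0.1235]
tool_rot: [0.0, -0.696, 0.718, -0.0]
contact_force: [-5.6, -0.5, 19.0]
gripper_width: -0.003
```

It is seated at 19 N with the bar no longer yielding. I retract and check.

Request:
step_arm:
  targets:
    - [0,0,0,0,1]
    - [0,0,-5,0,1]
    - [0,0,-25,0,1]
    - [0,0,-60,0,1]
    - [0,0,-100,0,1]
    - [0,0,-140,0,1]
    - [0,0,-180,0,1]
    - [0,200,-180,0,1]
    - [0,200,-180,0,1]
    - [0,200,-180,0,1]
    - [0,200,-180,0,1]
    - [0,200,-180,0,1]
    - [0,200,-180,0,1]
    - [0,200,-180,0,1]

```text
t: 9.02
eef_pos: [0.3719, 0.1738, 0.3015]
tool_rot: [0.0, -0.697, 0.717, -0.001]
contact_force: [0.9, 0.5, -0.2]
gripper_width: -0.0
```

```bash
python3 - <<'E'
from h import *
import pickle
c=bot.read_camera('scene'); save('s8.png',c['frame'][155:275,165:315],5)
a,b,q=ang(c); print((q*1000).round().tolist()); print(bot.get_obs()['contact_force'],bot.get_obs()['eef_pos'])
W=cloud(c)
def tab(W):
    m=(W[...,1]<-.119)&(W[...,1]>-.154)&(W[...,0]<.583)&(W[...,0]>.543)&(W[...,2]>.014)&(W[...,2]<.07);return np.median(W[m],0)
print('tab',tab(W))
c0=pickle.load(open('scene.pkl','rb'))['frame']
d=cv2.absdiff(c0,c['frame']).max(2)
save('d8.png',np.repeat((d*4).clip(0,255).astype(np.uint8)[155:275,165:315,None],3,2) if 0 else np.repeat(np.clip(d.astype(int)*4,0,255).astype(np.uint8)[155:275,165:315,None],3,2),5)
# bar top z
D=W-[.568,-.002,.085]
m=(abs(D[...,0])<.042)&(D[...,1]>.15)&(D[...,1]<.19)&(D[...,2]>-.02)&(D[...,2]<.05)
print('bar',np.percentile(W[m],[5,50,95],axis=0).round(3))
E
```

```text
[[88.0, -17.0, 8000.0], [96.0, 10.0, 7000.0], [104.0, -2.0, 13000.0], [112.0, -7.0, 16000.0], [120.0, 12.0, 19000.0], [136.0, 14.0, 3000.0]]
[ 0.4716135  -0.38407088  0.13489408] [0.37327287 0.17386589 0.3015818 ]
tab [ 0.56748996 -0.12337606  0.02712926]
bar [[0.532 0.153 0.089]
 [0.567 0.17  0.099]
 [0.606 0.176 0.103]]
```

View pics/s8.png

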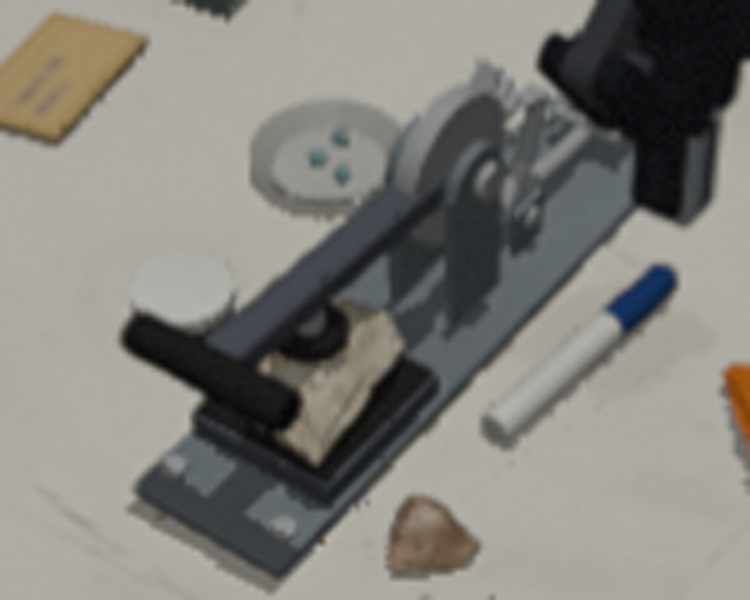

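View pics/d8.png

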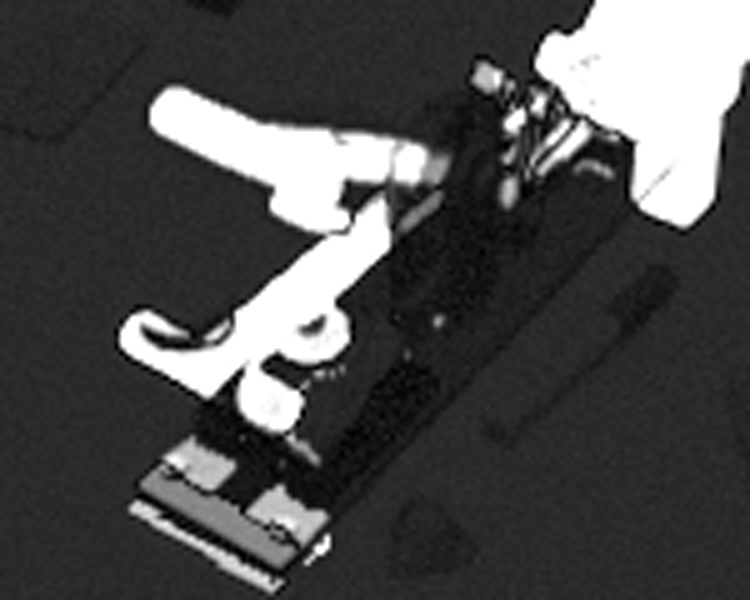

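The foot (crop (310,330)) rests on the stone. The difference image shows the stone, pink stone, marker, dish and jar unmoved; the tab is still down, and the robot is clear. Handing in.

```bash
python3 -c "
from station import bot
print(bot.hand_in())"
```

```text
the job is handed in; nothing more can be done
None
```

I pressed the pawl's tab down with the shut fingertips, then pushed the arm down by its crossbar until the foot rested on the stone. I then backed the robot clear and handed the job in; no verdict was reported.

**Pawl:** the tab went down about 26 mm, to z ≈ 26 mm, which is roughly 0.29 rad and clear of the teeth. In the last check it was still down at about 27 mm, with part of the tab hidden behind the gripper.

**Arm:** the foot met the stone at a lowering of about 0.66 rad, and the bar stopped yielding at 19 N. That is above the 10 to 15 N you gave for seating, but below the 40 N limit. After I let go, the bar's top was still at about 0.10 m.

**Surroundings:** the before/after image showed the stone, pink stone, marker, dish and jar where they were. The robot touched nothing.

**Checks that were weak or disagreed:**
- **Force readings:** they stayed near zero between pushes on the way down, so I judged contact there from the pictures.
- **Arm-angle fit:** my depth-based fit was spoiled by gripper points and noise, so the final angle comes from the bar's height.

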